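# Push a stripped corn cob through the compost caddy's spring flap

### The job

The kernels have been cut off the half corn cob that stands on the white plate. Take the cob and push it in through the spring flap in the lid of the grey compost caddy, right through, so that it drops inside and the flap swings fully shut behind it. Leave everything else on the counter where it is.

Things in the scene. Friction and masses are not known exactly. Their poses are not given: they have to be found in the camera images.
- cob_center (a point): Centre (half-way up) of the half corn cob, kernels removed: a rough cream-yellow round stick, 95 mm long, upright on its flat cut end on the plate. Diameter 33 mm near its foot, 30 mm half-way, 27 mm at its flat top; top 47.5 mm above this point, foot 47.5 mm below. z runs along it, foot to top. 40 to 85 g. Loose.
- caddy: Grey plastic compost caddy: empty bucket with a latched lid, 212 mm deep (its x), 208 wide (its y), 215 high. It does not shift and the lid stays latched. Origin: centre of its underside. x points from the front (latch) to the back (vent slots), z up. Inner floor 9 mm up. Behind x = +5 mm the lid is flat, 215 mm up; before that it slopes down to 185 mm at the front edge.
- mouth (a point): Middle of the rectangular mouth in the lid's slope, 205 mm above the counter; axes as the caddy's. The mouth reaches 37.5 mm either way along x (front edge 195 mm up, rear edge 215 mm) and 76 mm either way along y. The front edge is a lip 5 mm thick; under it the bucket is hollow 28 mm farther forward. Flap open, the way is free down to the floor.
- flap (a joint): Angle (rad) of the light grey flap that closes the mouth: 0 shut, in the slope; it swings inward (down) about the mouth's rear (+x) edge, to 1.35 at the stop. A spring shuts it: 0.06 N m at 0, 0.14 at the stop; about 1.5 N in the middle opens it. The cob's weight alone does not. It may hold a released cob sideways against the lip: then push the cob on from its top end.
- flap_edge (a point): Middle of the flap's free edge (75 mm from the hinge line, flap 148 mm wide and 3.5 mm thick); just inside the mouth's front lip while shut.
- plate: White ceramic plate, 210 mm diameter, 20 mm high at the rim, upper face of its flat middle 6 mm above the counter. Origin: centre of its underside. Carries the cob within about 35 mm of its centre.
- colander: Steel colander, 200 mm diameter (256 mm over its two loop handles), 88 mm high, upright. Origin: centre of its underside. To be left alone.
- spatula: Bamboo spatula lying flat, 290 mm long along its x, 58 mm wide, 8 mm thick. Origin on its underside, at the middle of its length. To be left alone.
- muffin_cup: Pink fluted silicone muffin cup, 72 mm diameter, 34 mm high, empty. Origin: centre of its underside. To be left alone.
- mug: Blue ceramic mug, 82 mm diameter, 92 mm high, its handle standing out 37 mm to its +y. Origin: centre of its underside. To be left alone.
- pepper_mill: Dark wooden pepper mill, 54 mm diameter, 148 mm high. Origin: centre of its underside. To be left alone.
- jar: Closed glass jar, 72 mm diameter, 85 mm high, steel cap. Origin: centre of its underside. To be left alone.
Not all that is in view belongs to the job. There is more than one size of the part that bears cob_center; the job needs the middle-sized.

How it is judged:
By the outcome, as a careful person would: the job done as asked, in the order asked, and still so for the second after the job is handed in, with the robot touching nothing.
It also fails if it takes over 42 s, if anything falls off the work surface, if the arm or the gripper's body presses on something with over 40 N, if the wrist force passes 120 N, or if a joint passes its speed limit or range.

### The arm

A 7-joint arm with a two-finger parallel gripper is mounted at the origin on the work surface. World frame = base frame: x ahead of the robot, y to its left, z up, the work surface at z = 0. Lengths are in m, angles in rad, forces in N, time in s.
With the tool pointing down it reaches from about 0.4 to 0.85 m from the base axis. Payload 4.5 kg.
Tool frame: the origin (TCP) lies on the mounting face of the last link; the fingertips stand ahead of it and the grasp point (between the pads) lies 155 mm ahead of it (r.tip_extent is the z of the fingertips in the tool frame, in m); z points along the fingers, y is the direction in which the jaws open and shut (so a half turn about z gives the same grasp; the last joint's range is limited). The gripper opens to 85 mm and grips with 20 to 120 N. Pads are 22 mm wide; open, the fingers measure 114 mm over their backs; the gripper's body (76 mm by 85 mm) begins 54 mm behind the grasp point. The pads swing forward as they close: fully open they stand 13 mm farther back than shut.
Start: joints at [1.269, 0.689, -0.195, 1.565, 0.157, 0.902, -0.215], TCP at [0.206, -0.59, 0.405] pointing down, gripper open.
Joint ranges: [-3.01, 3.01], [-0.46, 2.08], [-1.47, 1.51], [0.13, 2.56], [-1, 4.14], [0.04, 2.09], [-2.66, 2.66]. Speed limits (rad/s): [2.57, 2.57, 3.14, 3.14, 3.14, 3.14, 3.14].

### API

Orientations are given as [roll, pitch, yaw] about the fixed x, y, z axes, in that order (R = Rz(yaw) Ry(pitch) Rx(roll)).
In Python, from station import readout, cams, r, search_frame, outline_of, spot_point gives the robot as it stands.
- The arm moves only by the tool apply_moves, never from a script. Its argument "increments" is a list of rows, each an object with "hand": the opening, from 0 (shut) to 1 (fully open); "slide": the shift along the tool's x, y, z in cm, a list of three; "turn": the turn about the tool's z in rad. A call has 1 to 10 rows; each row shifts and turns the commanded pose from where the row before left it, along the tool's axes as they then stand; what a row does not reach is not made up. A row lasts 1/12 s, in which the tool goes at most 41.7 mm and 7.16 degrees, less where a joint would pass 70% of its speed; a pose out of reach is approached as far as the arm can. A call is refused whole if a number of a shift passes 4.17 or a number of a turn 0.125, either way. A call with a gripper value outside its range is refused whole. The fingers move at their own pace and stop on an object; "grip_force" is the grip in N (left out, the last holds). Time passes only in rows, so rows that do not move let the fingers close. It gives the time, the measured TCP pose, the force and the opening at its end, in the units of the state.
- readout.get_obs(): the state, without advancing time (a new reading comes with each control period).
- cams.snapshot(name): name is "side" or "top" or "wrist"; returns a dict with "color" (480x640x3 uint8, red, green, blue), "range_z" (480x640 float32, m along the optical axis (not along the pixel's ray), 0 where there is no reading), "camera_matrix" (3x3 intrinsics, pixels), "k1" (the pictures are not rectified: a ray, as slopes to the right and down, at radius r is drawn at 1 + k1 r^2 times it, then the intrinsics apply), "R" (3x3) and "t" (3): a world point X has camera coordinates R X + t. Camera axes: x right, y down, z forward; pixel columns grow to the right and rows downward; lengths in m; the calibration is good to about 2 mm. A picture is of the moment at which its call begins.
- r.finish_job(): hands the job in, once; it reports no verdict.
Trained networks look in a picture, given as the dict that the camera call returned (one of the last four; its "shot" number tells which), for a name from the list of things; names that differ only in an ending like _2 or _b are one class to them, and where a whole thing is asked for, a point or a joint stands for the part that bears it (a point fixed in the world has none). Each returns a list of dicts, best first, with "confidence" (0 to 1); they miss things now and then, are a little off and sometimes report something else, mostly with a low value. They report only what shows in the picture. A call takes as long as a camera call. They do not tell look-alikes from the thing itself.
- search_frame(picture, thing): "position" ([x, y, z] in m, in world coordinates, good to about 4 mm: the middle of the surface that is visible of it).
- outline_of(picture, thing): "mask" (480x640 bool, what is visible of it).
- spot_point(picture, thing): "position" ([x, y, z] in m, in world coordinates, good to about 4 mm: a listed point, or the origin of a listed thing).
The state is a dict: "clock": time; "joint_positions": joint angles; "qd": joint speeds; "effort": joint torques, N m; "eef_pos": TCP position; "tcp_rot": TCP orientation; "wrist_force": force on the tool from outside, world axes, zero at the start; "ft_torque": the same for the moment, N m; "gripper_width": finger opening in m.
Only numpy, scipy, OpenCV 4.12 (cv2) and the standard library are available. Lean on these libraries where they do the work, as an engineer would, in place of code of your own. Each camera call takes 0.05 s, during which the arm holds its last target.

## Working session

There is one attempt and no reset: what is moved stays moved. The work goes in short steps, Python scripts to look and compute and a tool call to move; the robot and the scene stay as the last step left them, time stands still between calls to the robot, and variables do not carry over. Pictures are saved under pics/ and viewed, and the job is handed in when it is done.

Besides the shell and the picture viewer there is one more tool, called as name(argument=value, ...) on one line, values as JSON. apply_moves: Moves the arm, as the interface text tells. Its arguments: {"type":"object","properties":{"increments":{"type":"array"},"grip_force":{"type":"number"}},"required":["increments"]}

```bash
mkdir -p pics; ls; python3 - <<'E'
from station import readout, cams, r
import cv2,pickle
o=readout.get_obs(); print(o); print(r.tip_extent)
for n in ["side","top","wrist"]:
    p=cams.snapshot(n); cv2.imwrite(f"pics/{n}0.png",p["color"][:,:,::-1]); pickle.dump(p,open(f"{n}0.pkl","wb"))
    print(n,p["camera_matrix"].tolist(),p["k1"],p["R"].tolist(),p["t"].tolist(),p["shot"])
E
```

```text
pics
{'clock': 0.0, 'joint_positions': array([ 1.26882524,  0.69000016, -0.19449411,  1.56637169,  0.15731967,
        0.90249575, -0.21511813]), 'qd': array([-0.00122967, -0.00011703,  0.00101458,  0.00029383,  0.0032148 ,
       -0.00088898, -0.00011534]), 'effort': array([-7.83558971e-04, -5.39612031e+01, -1.26646064e+00, -1.58543229e+01,
        9.19103273e-03,  9.44707543e-03,  1.10065113e-05]), 'eef_pos': array([ 0.2057874 , -0.58979177,  0.40386578]), 'tcp_rot': array([-3.13971755e+00,  1.63633278e-04,  3.35837776e-01]), 'wrist_force': array([-0.65395626,  0.58814426, -0.25804858]), 'ft_torque': array([-0.02249918,  0.01328297,  0.01180753]), 'gripper_width': 0.08517752858469506}
0.1734
side [[619.066939726651, 0.0, 325.8356019118155], [0.0, 619.066939726651, 229.83367046616507], [0.0, 0.0, 1.0]] 0.05988682354941629 [[0.9681247992327225, -0.25022513477643904, -0.01103426647825609], [-0.17003802364448245, -0.6242558514903649, -0.7624904605272892], [0.18390607283523464, 0.7400621688791775, -0.6469053582775216]] [-0.5304461014592463, 0.19074346379757742, 1.3184819965137362] 1
top [[444.1406963418121, 0.0, 318.0118036404676], [0.0, 444.1406963418121, 232.78845289448918], [0.0, 0.0, 1.0]] -0.056117116562296045 [[0.07389805763951017, -0.9972609980192118, -0.0030949809100399754], [-0.9753670707198255, -0.07162820108513077, -0.208634796150438], [0.20784165711554164, 0.018436448655692012, -0.9779887233135317]] [-0.05593424122723064, 0.5553806218233883, 1.0396469310648935] 2
wrist [[356.76448613003254, 0.0, 321.89862888006485], [0.0, 356.76448613003254, 233.54159413373412], [0.0, 0.0, 1.0]] -0.07306108246972917 [[0.3287067037594647, -0.9444313765342118, -0.001130451805233232], [-0.8996152239473226, -0.313472467062608, 0.3040188501325098], [-0.2874793066392759, -0.09891606245387334, -0.9526653456711991]] [-0.6240943866689576, -0.038434427035346164, 0.3813118446381844] 3
```

View pics/side0.png

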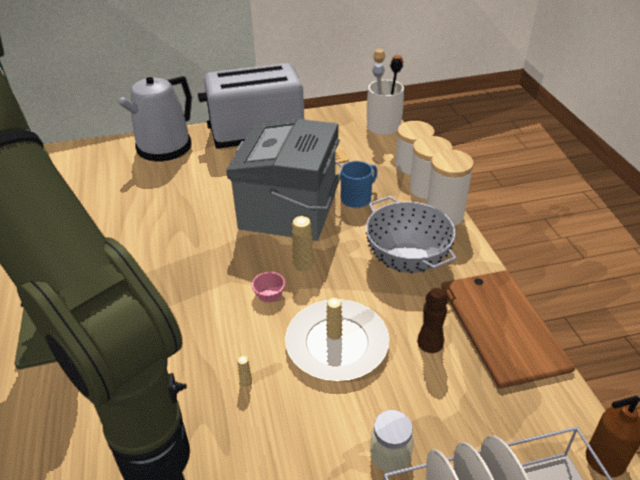

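View pics/top0.png

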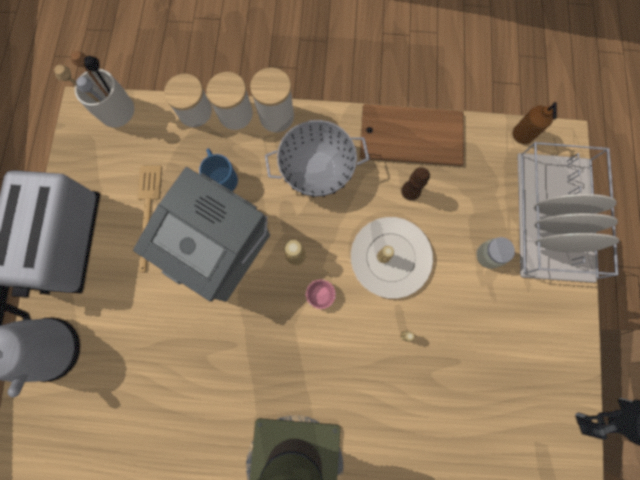

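View pics/wrist0.png

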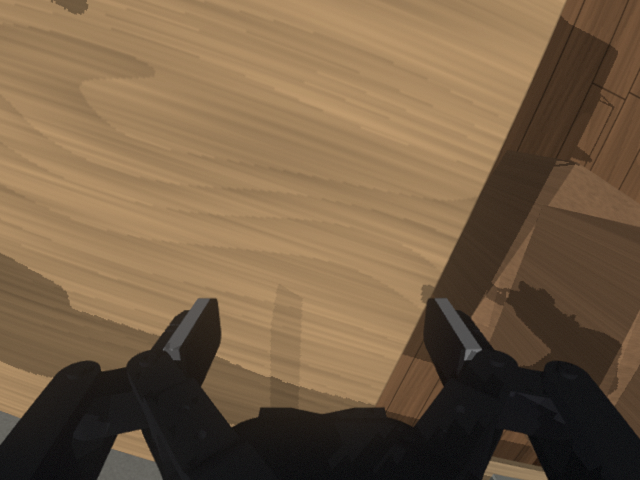

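The middle-sized cob stands on the plate: top at about (385,254) in the top view and (335,302) in the side view. The tall cob is at (302,243) and the short one at (244,371) in the side view. The caddy flap is at about (188,245) in the top view, and the vents are at (210,208). The caddy's +x therefore points up and to the right in that image. Next I'll measure these.

```bash
cat > h.py <<'E'
import numpy as np,cv2
def undist(p,uv):
    uv=np.atleast_2d(np.float64(uv))
    d=np.array([p["k1"],0,0,0.])
    return cv2.undistortPoints(uv.reshape(-1,1,2),p["camera_matrix"],d,criteria=(3,50,1e-10)).reshape(-1,2) if False else cv2.undistortPoints(uv.reshape(-1,1,2),p["camera_matrix"],d).reshape(-1,2)
def world(p,uv,z=None):
    uv=np.atleast_2d(uv); n=undist(p,uv)
    if z is None: z=p["range_z"][uv[:,1].astype(int),uv[:,0].astype(int)]
    c=np.c_[n*np.reshape(z,(-1,1)),np.broadcast_to(z,(len(n),))]
    return (c-p["t"])@p["R"]
def ray(p,uv):
    n=undist(p,uv); d=np.c_[n,np.ones(len(n))]@p["R"]; return -p["R"].T@p["t"], d/np.linalg.norm(d,axis=1,keepdims=True)
def tri(a,b):
    # list of (p,uv)
    A=np.zeros((3,3));B=np.zeros(3)
    L=[ray(*a),ray(*b)]
    for o,d in L:
        P=np.eye(3)-np.outer(d[0],d[0]);A+=P;B+=P@o
    x=np.linalg.solve(A,B); return x,[np.linalg.norm((np.eye(3)-np.outer(d[0],d[0]))@(x-o)) for o,d in L]
E
python3 - <<'E'
from station import *
from h import *
import pickle
for n in ["side","top"]:
    p=cams.snapshot(n); pickle.dump(p,open(n+"1.pkl","wb"))
    for t in ["cob_center","mouth","caddy","flap_edge","plate"]:
        for d in spot_point(p,t)[:3]: print(n,t,np.round(d["position"],4),round(d["confidence"],2))
    pts=world(p,np.stack(np.meshgrid(np.arange(640),np.arange(480)),-1).reshape(-1,2)).reshape(480,640,3)
    for d in outline_of(p,"caddy")[:1]:
        m=d["mask"]&(p["range_z"]>0); P=pts[m]
        top=P[abs(P[:,2]-P[:,2].max()+.0)<.03]
        print("caddy zmax",np.percentile(P[:,2],[50,90,99]),m.sum())
        f=P[P[:,2]>.16]; np.save(n+"cad.npy",P)
    for d in outline_of(p,"cob_center")[:3]:
        m=d["mask"]&(p["range_z"]>0); P=pts[m]; zt=np.percentile(P[:,2],98)
        T=P[P[:,2]>zt-.006]; print("cob",d["confidence"],m.sum(),"zr",np.percentile(P[:,2],[2,98]),"top mean",T.mean(0),np.argwhere(m).mean(0))
print(readout.get_obs()["clock"])
E
```

```text
side cob_center [ 0.3252 -0.2484  0.0359] 0.59
side cob_center [0.5012 0.0364 0.0657] 0.58
side mouth [0.4821 0.2591 0.2052] 0.6
side caddy [ 0.51    0.2405 -0.0041] 0.59
side caddy [ 0.6928  0.2521 -0.0007] 0.54
side flap_edge [0.4481 0.2719 0.1919] 0.77
side flap_edge [0.4832 0.2613 0.2071] 0.57
side plate [ 0.5184 -0.2063  0.0007] 0.63
side plate [ 0.508   0.2441 -0.0015] 0.54
caddy zmax [0.17964332 0.21516142 0.21783094] 10746
cob 0.95 635 zr [0.00730405 0.10316881] top mean [ 0.51592366 -0.18680522  0.10102228] [318.76692913 333.65826772]
cob 0.69 944 zr [0.0093268  0.13588181] top mean [0.50146616 0.03371194 0.13356662] [243.60275424 301.79661017]
cob 0.53 359 zr [-0.00180353  0.06894567] top mean [ 0.32403261 -0.25082305  0.0666627 ] [370.45682451 243.89693593]
top cob_center [0.5032 0.0385 0.0652] 0.94
top cob_center [ 0.5206 -0.1839  0.0534] 0.64
top cob_center [ 0.3196 -0.2489  0.0361] 0.59
top mouth [0.5745 0.4404 0.0007] 0.45
top caddy [ 5.070e-01  2.401e-01 -3.000e-04] 0.66
top flap_edge [0.4478 0.2762 0.1909] 0.84
top flap_edge [ 0.7448  0.0027 -0.0035] 0.45
top plate [ 0.5192 -0.2071 -0.003 ] 0.95
top plate [ 0.7043 -0.2527 -0.0027] 0.7
caddy zmax [0.20660038 0.21599467 0.21820768] 11263
cob 0.75 429 zr [0.0004402  0.13595792] top mean [0.50413658 0.03757288 0.13305185] [251.47552448 294.44289044]
cob 0.5 118 zr [0.00334182 0.0702984 ] top mean [ 0.32459185 -0.24660506  0.06749135] [335.55084746 406.72033898]
cob 0.46 209 zr [0.01998188 0.10450933] top mean [ 0.51818647 -0.18178609  0.10149906] [253.83732057 384.54066986]
0.95
```

```bash
python3 - <<'E'
import cv2
a=cv2.imread("pics/side0.png");b=cv2.imread("pics/top0.png")
cv2.imwrite("pics/sc.png",cv2.resize(a[100:370,200:420],None,fx=2.2,fy=2.2,interpolation=2))
cv2.imwrite("pics/tc.png",cv2.resize(b[150:320,120:420],None,fx=2.6,fy=2.6,interpolation=2))
E
```

```text
(no output)
```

View pics/tc.png

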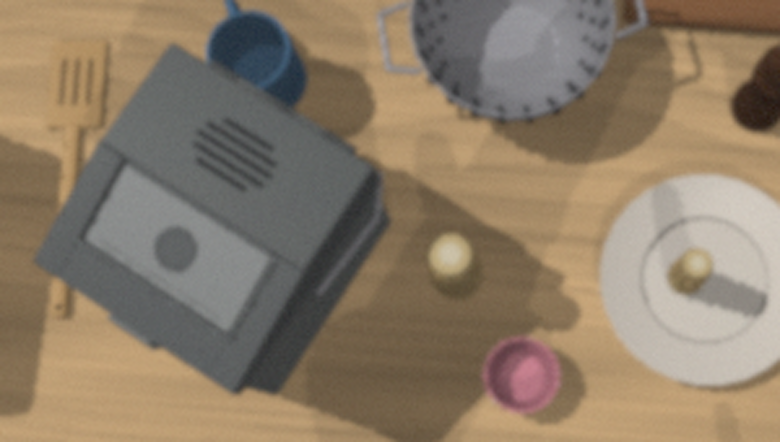

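View pics/sc.png

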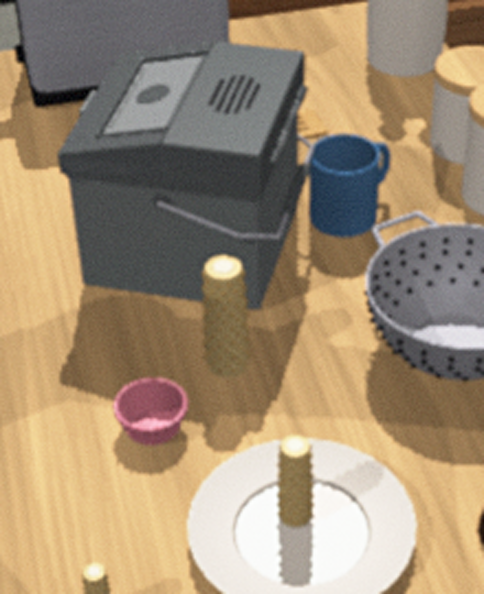

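In the enlarged views, the flap's light rectangle has its corners at (125,163), (85,238), (233,332) and (275,262) in the top crop. In the side crop they are at (207,50), (147,57), (103,135) and (163,133). I'll triangulate these and the cob top.

```bash
python3 - <<'E'
from h import *
import pickle
s=pickle.load(open("side0.pkl","rb"));t=pickle.load(open("top0.pkl","rb"))
S=lambda u,v:(u/2.2+200,v/2.2+100); T=lambda u,v:(u/2.6+120,v/2.6+150)
C={"rear+y":((207,50),(125,163)),"front+y":((147,57),(85,238)),"front-y":((103,135),(233,332)),"rear-y":((163,133),(275,262)),"cobtop":((295,447),(696,263)),"dot":((153,94),(177,249))}
R={}
for k,(a,b) in C.items():
    x,e=tri((s,[S(*a)]),(t,[T(*b)])); R[k]=x
    print(k,x.round(4),np.round(e,4), "depthS",world(s,np.array([S(*a)])).round(3),"depthT",world(t,np.array([T(*b)])).round(3))
q=["rear+y","front+y","front-y","rear-y"]
print("mid",sum(R[k] for k in q)/4)
ay=(R[q[0]]+R[q[1]]-R[q[2]]-R[q[3]])/2; ax=(R[q[0]]+R[q[3]]-R[q[2]]-R[q[1]])/2
print(ax,ay,np.hypot(*ax[:2]),np.hypot(*ay[:2]),np.arctan2(ax[1],ax[0]),np.arctan2(-ay[0],ay[1]))
for n in ["side","top"]:
    P=np.load(n+"cad.npy"); f=P[(P[:,2]>.212)&(P[:,2]<.22)]
    rc=cv2.minAreaRect(f[:,:2].astype(np.float32)*1000); print(n,rc)
    f=P[(P[:,2]>.178)&(P[:,2]<.225)]
    rc=cv2.minAreaRect(f[:,:2].astype(np.float32)*1000); print(n,rc)
E
```

```text
rear+y [0.5473 0.3059 0.2175] [0.0026 0.0026] depthS [[0.551 0.312 0.214]] depthT [[0.556 0.325 0.167]]
front+y [0.4847 0.3361 0.2014] [0.0024 0.0024] depthS [[0.489 0.35  0.193]] depthT [[0.492 0.359 0.145]]
front-y [0.4155 0.2046 0.1954] [0.0006 0.0006] depthS [[0.416 0.201 0.198]] depthT [[0.415 0.204 0.199]]
rear-y [0.4739 0.1743 0.2072] [0.0006 0.0006] depthS [[0.473 0.165 0.214]] depthT [[0.472 0.173 0.213]]
cobtop [ 0.518  -0.1835  0.096 ] [0.0003 0.0003] depthS [[ 0.517 -0.187  0.1  ]] depthT [[ 0.516 -0.182  0.105]]
dot [0.479  0.2576 0.2025] [0.0003 0.0003] depthS [[0.48  0.262 0.2  ]] depthT [[0.478 0.257 0.204]]
mid [0.48035932 0.2552411  0.20536921]
[ 0.06046276 -0.03027846  0.0139309 ] [0.07131325 0.13156075 0.0081164 ] 0.06762049075666295 0.1496456218135735 -0.464270291517886 -0.4967234571357602
side ((549.0420532226562, 218.16879272460938), (212.0636444091797, 130.74984741210938), 60.1317138671875)
side ((510.54290771484375, 239.8526611328125), (217.1560516357422, 233.37510681152344), 62.08882522583008)
top ((548.5805053710938, 222.57614135742188), (208.5469512939453, 132.3863525390625), 62.37920379638672)
top ((512.8030395507812, 242.53237915039062), (210.58419799804688, 234.11297607421875), 62.03214645385742)
```

apply_moves(increments=[{"hand": 1,"slide": [0,0,0],"turn": -0.106},{"hand": 1,"slide": [0,0,0],"turn": -0.106},{"hand": 1,"slide": [0,0,0],"turn": -0.106},{"hand": 1,"slide": [0,0,0],"turn": -0.106},{"hand": 1,"slide": [0,0,0],"turn": -0.106},{"hand": 1,"slide": [0,0,0],"turn": -0.106},{"hand": 1,"slide": [0,0,0],"turn": -0.106},{"hand": 1,"slide": [0,0,0],"turn": 0}], grip_force=30)

```text
clock: 1.62
eef_pos: [0.2057, -0.5902, 0.4046]
tcp_rot: [3.141, -0.0, 1.08]
wrist_force: [-0.4, 0.5, 0.4]
gripper_width: 0.0854
```

apply_moves(increments=[{"hand": 1,"slide": [3,0.5,0],"turn": 0},{"hand": 1,"slide": [3,0.5,0],"turn": 0},{"hand": 1,"slide": [3,0.5,0],"turn": 0},{"hand": 1,"slide": [3,0.5,0],"turn": 0},{"hand": 1,"slide": [3,0.5,0],"turn": 0},{"hand": 1,"slide": [3,0.5,0],"turn": 0},{"hand": 1,"slide": [3,0.5,0],"turn": 0},{"hand": 1,"slide": [3,0.5,0],"turn": 0},{"hand": 1,"slide": [3,0.5,0],"turn": 0},{"hand": 1,"slide": [3,0.5,0],"turn": 0}])

```text
clock: 2.45
eef_pos: [0.3927, -0.3483, 0.4049]
tcp_rot: [3.141, 0.0, 1.074]
wrist_force: [-0.2, 0.0, 1.1]
gripper_width: 0.0855
```

apply_moves(increments=[{"hand": 1,"slide": [3,0.5,0],"turn": 0},{"hand": 1,"slide": [3,0.5,0],"turn": 0},{"hand": 1,"slide": [3,0.5,0],"turn": 0},{"hand": 1,"slide": [1.5,0.5,0],"turn": 0},{"hand": 1,"slide": [0,0,0],"turn": 0},{"hand": 1,"slide": [0,0,0],"turn": 0},{"hand": 1,"slide": [0,0,0],"turn": 0}])

```text
clock: 3.03
eef_pos: [0.4586, -0.2674, 0.4046]
tcp_rot: [-3.141, 0.001, 1.075]
wrist_force: [0.1, -0.7, -0.5]
gripper_width: 0.0854
```

```bash
python3 - <<'E'
from station import *
from h import *
import pickle
p=cams.snapshot("wrist"); pickle.dump(p,open("w1.pkl","wb")); cv2.imwrite("pics/w1.png",p["color"][:,:,::-1])
o=readout.get_obs(); print(o["joint_positions"].round(3))
pts=world(p,np.stack(np.meshgrid(np.arange(640),np.arange(480)),-1).reshape(-1,2)).reshape(480,640,3)
for d in outline_of(p,"cob_center"):
    m=d["mask"]&(p["range_z"]>0); P=pts[m]; zt=np.percentile(P[:,2],95); T=P[P[:,2]>zt-.006]
    print(d["confidence"],m.sum(),zt,T.mean(0),(T.max(0)+T.min(0))/2, T.max(0)-T.min(0))
    w=np.argwhere(m); print("px",w.mean(0),w.min(0),w.max(0))
for d in spot_point(p,"cob_center"): print(d)
E
```

```text
[ 0.673  0.582 -0.373  1.844  0.293  0.771 -0.352]
0.8 1562 0.10331320432363983 [ 0.51767939 -0.18420385  0.10195647] [ 0.51697137 -0.18409383  0.10120482] [0.02924764 0.02643238 0.00773784]
px [ 90.41805378 336.75864277] [ 67 316] [114 359]
0.56 986 0.06958680903034428 [ 0.32696242 -0.24796553  0.06819212] [ 0.32591313 -0.24771848  0.06720472] [0.01991319 0.01968472 0.00706784]
px [250.05983773 197.17139959] [230 177] [269 217]
{'position': [0.3221, -0.2489, 0.0308], 'confidence': 0.92}
{'position': [0.5195, -0.1842, 0.0501], 'confidence': 0.73}
```

View pics/w1.png

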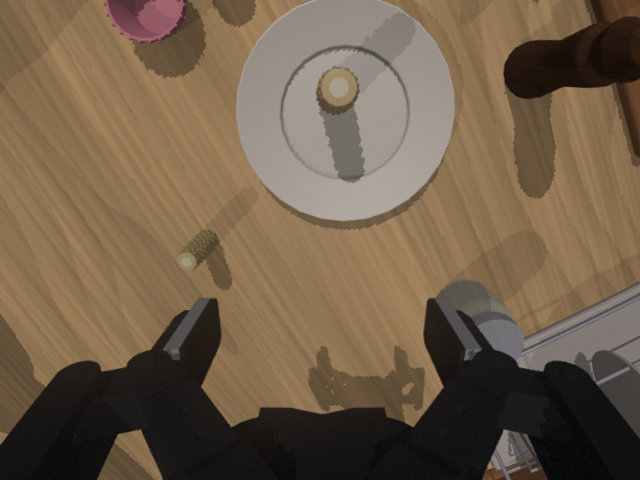

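The wrist view shows the cob on the plate at pixel (338,88) with a clear way around it. All three cameras agree on (0.518, -0.184), with the top at 0.102.

apply_moves(increments=[{"hand": 1,"slide": [2.5,0.3,0],"turn": 0},{"hand": 1,"slide": [2.5,0.3,0],"turn": 0},{"hand": 1,"slide": [2.5,0.3,0],"turn": 0},{"hand": 1,"slide": [2.6,0.3,0],"turn": 0},{"hand": 1,"slide": [0,0,1.8],"turn": 0},{"hand": 1,"slide": [0,0,2],"turn": 0},{"hand": 1,"slide": [0,0,2],"turn": 0},{"hand": 1,"slide": [0,0,0],"turn": 0},{"hand": 1,"slide": [0,0,0],"turn": 0}])

```text
clock: 3.93
eef_pos: [0.5171, -0.1839, 0.3462]
tcp_rot: [-3.139, 0.001, 1.076]
wrist_force: [-0.1, -0.9, 1.1]
gripper_width: 0.0854
```

apply_moves(increments=[{"hand": 1,"slide": [0,0,2],"turn": 0},{"hand": 1,"slide": [0,0,2],"turn": 0},{"hand": 1,"slide": [0,0,2],"turn": 0},{"hand": 1,"slide": [0,0,2],"turn": 0},{"hand": 1,"slide": [0,0,2],"turn": 0},{"hand": 1,"slide": [0,0,1.5],"turn": 0},{"hand": 1,"slide": [0,0,1],"turn": 0},{"hand": 1,"slide": [0,0,0.6],"turn": 0},{"hand": 1,"slide": [0,0,0],"turn": 0},{"hand": 1,"slide": [0,0,0],"turn": 0}])

```text
clock: 4.77
eef_pos: [0.5181, -0.1834, 0.2164]
tcp_rot: [3.14, -0.0, 1.077]
wrist_force: [-0.5, -0.0, 0.5]
gripper_width: 0.0852
```

apply_moves(increments=[{"hand": 0,"slide": [0,0,0],"turn": 0},{"hand": 0,"slide": [0,0,0],"turn": 0},{"hand": 0,"slide": [0,0,0],"turn": 0},{"hand": 0,"slide": [0,0,0],"turn": 0},{"hand": 0,"slide": [0,0,0],"turn": 0},{"hand": 0,"slide": [0,0,0],"turn": 0},{"hand": 0,"slide": [0,0,0],"turn": 0},{"hand": 0,"slide": [0,0,0],"turn": 0},{"hand": 0,"slide": [0,0,0],"turn": 0},{"hand": 0,"slide": [0,0,0],"turn": 0}], grip_force=30)

```text
clock: 5.6
eef_pos: [0.5177, -0.1831, 0.2163]
tcp_rot: [3.141, 0.0, 1.078]
wrist_force: [-0.1, 0.2, 5.0]
gripper_width: 0.0296
```

apply_moves(increments=[{"hand": 0,"slide": [0,0,-1.5],"turn": 0},{"hand": 0,"slide": [0,0,-2.4],"turn": 0},{"hand": 0,"slide": [0,0,-2.4],"turn": 0},{"hand": 0,"slide": [0,0,-2.4],"turn": 0},{"hand": 0,"slide": [0,0,-2.4],"turn": 0},{"hand": 0,"slide": [0,0,-2.4],"turn": 0},{"hand": 0,"slide": [0,0,-2.4],"turn": 0},{"hand": 0,"slide": [0,0,-2.4],"turn": 0},{"hand": 0,"slide": [0,0,-2.4],"turn": 0},{"hand": 0,"slide": [0,0,-2.7],"turn": 0}])

```text
clock: 6.43
eef_pos: [0.5171, -0.1831, 0.4504]
tcp_rot: [-3.14, 0.0, 1.078]
wrist_force: [-1.0, -0.6, -1.3]
gripper_width: 0.0294
```

```bash
python3 - <<'E'
from station import *
from h import *
import pickle
for n in ["wrist","side"]:
    p=cams.snapshot(n); pickle.dump(p,open(n+"2.pkl","wb")); cv2.imwrite(f"pics/{n}2.png",p["color"][:,:,::-1])
o=readout.get_obs(); print(o)
E
```

```text
{'clock': 6.5333, 'joint_positions': array([ 0.49707873,  0.54506396, -0.39194215,  1.72877424,  0.25469887,
        0.9094027 , -0.49278834]), 'qd': array([-0.01004522,  0.05104029,  0.01846708,  0.07014449,  0.01591677,
       -0.05499446, -0.01820062]), 'effort': array([  0.54751145, -46.78401589,  -2.88687319, -15.56520939,
        -0.09202721,   0.58158282,   0.12554174]), 'eef_pos': array([ 0.51880143, -0.18312877,  0.45371589]), 'tcp_rot': array([ 3.13335930e+00, -2.02641248e-03,  1.07752963e+00]), 'wrist_force': array([ 1.53861222,  1.11883818, -0.47641577]), 'ft_torque': array([ 0.04358236, -0.06586965,  0.01098298]), 'gripper_width': 0.02938323515686021}
```

View pics/wrist2.png

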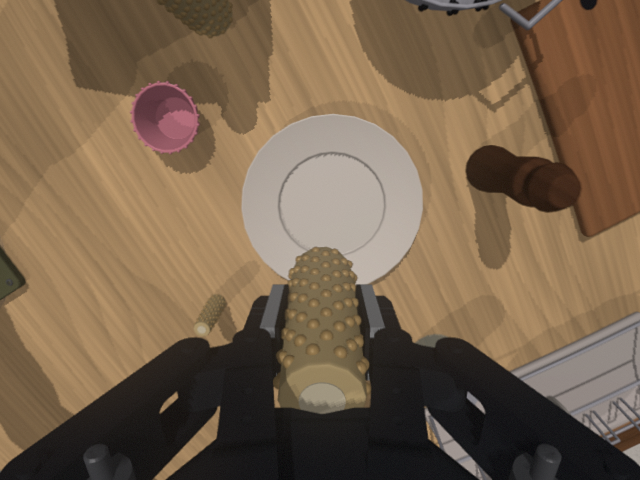

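View pics/side2.png

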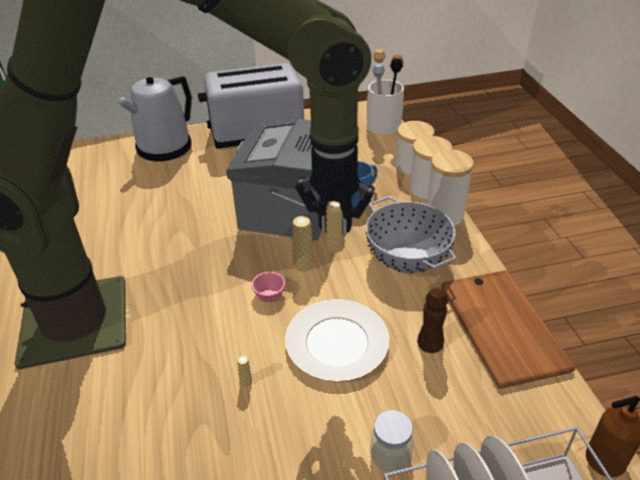

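The cob is held at wrist pixel (322,320), and the plate is empty. The knuckles flare outward, so I'll get the finger profile from the wrist depth.

```bash
python3 - <<'E'
from h import *
import pickle
from scipy.spatial.transform import Rotation as Ro
p=pickle.load(open("wrist2.pkl","rb"))
U=np.stack(np.meshgrid(np.arange(640),np.arange(480)),-1).reshape(-1,2)
g=p["range_z"].reshape(-1)
ok=(g>0)
P=world(p,U[ok])
T=Ro.from_euler("xyz",[3.137,-.001,1.0775]).as_matrix(); t=np.array([.518,-.1831,.4525])
L=(P-t)@T
s=(L[:,2]<.25)&(abs(L[:,1])<.12)&(abs(L[:,0])<.1)
L=L[s];
for z in np.arange(.04,.22,.008):
    q=L[(L[:,2]>z)&(L[:,2]<z+.008)]
    if len(q)>5: print(round(z,3),len(q),"y",np.percentile(q[:,1],[1,50,99]).round(3),"x",np.percentile(q[:,0],[1,99]).round(3))
E
```

```text
0.072 4930 y [-0.065 -0.01   0.063] x [0.011 0.021]
0.08 13589 y [-0.064 -0.001  0.063] x [0.004 0.02 ]
0.088 11854 y [-0.06  -0.001  0.059] x [-0.006  0.018]
0.096 10094 y [-0.057  0.001  0.056] x [-0.011  0.018]
0.104 5226 y [-0.054  0.012  0.053] x [-0.012  0.018]
0.112 11661 y [-0.05  -0.001  0.048] x [-0.011  0.013]
0.12 5360 y [-0.047  0.     0.046] x [-0.01   0.014]
0.128 2756 y [-0.037 -0.001  0.038] x [-0.005  0.014]
0.136 1977 y [-0.027 -0.001  0.024] x [-0.008  0.015]
0.144 1655 y [-0.029 -0.001  0.027] x [0.002 0.015]
0.152 1391 y [-0.029 -0.001  0.027] x [0.003 0.015]
0.16 1188 y [-0.028 -0.001  0.026] x [0.003 0.015]
0.168 728 y [-0.021 -0.001  0.019] x [0.004 0.016]
0.176 467 y [-0.017 -0.002  0.012] x [0.004 0.016]
0.184 392 y [-0.016 -0.002  0.014] x [0.005 0.016]
0.192 373 y [-0.018 -0.001  0.016] x [0.001 0.017]
0.2 231 y [-0.019 -0.003  0.014] x [-0.001  0.016]
0.208 26 y [-0.012 -0.002  0.01 ] x [0.008 0.014]
```

The fingers stay within ±29 mm up to 38 mm behind their tips, so jaws along the caddy's x will fit the 75 mm mouth, and the rear finger will hold the flap away from the cob. I'll stop short of the mouth and measure it with the wrist camera.

apply_moves(increments=[{"hand": 0,"slide": [2.2,-2.4,0],"turn": 0},{"hand": 0,"slide": [2.2,-2.4,0],"turn": 0},{"hand": 0,"slide": [2.2,-2.4,0],"turn": 0},{"hand": 0,"slide": [2.2,-2.4,0],"turn": 0},{"hand": 0,"slide": [2.2,-2.4,0],"turn": 0},{"hand": 0,"slide": [2.2,-2.4,0],"turn": 0},{"hand": 0,"slide": [2.2,-2.4,0],"turn": 0},{"hand": 0,"slide": [2.2,-2.4,0],"turn": 0},{"hand": 0,"slide": [2.2,-2.4,0],"turn": 0},{"hand": 0,"slide": [2.2,-2.4,0],"turn": 0}])

```text
clock: 7.37
eef_pos: [0.4093, 0.1253, 0.449]
tcp_rot: [-3.141, 0.001, 1.078]
wrist_force: [0.2, 0.1, -1.0]
gripper_width: 0.0293
```

apply_moves(increments=[{"hand": 0,"slide": [0,0,0],"turn": 0},{"hand": 0,"slide": [0,0,0],"turn": 0},{"hand": 0,"slide": [0,0,0],"turn": 0}])

```text
clock: 7.62
eef_pos: [0.4102, 0.1237, 0.4491]
tcp_rot: [-3.141, 0.002, 1.078]
wrist_force: [0.3, -0.5, -0.2]
gripper_width: 0.0292
```

```bash
python3 - <<'E'
from station import *
from h import *
import pickle
p=cams.snapshot("wrist"); pickle.dump(p,open("wrist3.pkl","wb")); cv2.imwrite("pics/wrist3.png",p["color"][:,:,::-1])
for t in ["mouth","flap_edge","caddy"]:
    print(t,[(np.round(d["position"],4),round(d["confidence"],2)) for d in spot_point(p,t)[:2]])
o=readout.get_obs(); print(o)
E
```

```text
mouth []
flap_edge []
caddy []
{'clock': 7.8167, 'joint_positions': array([-0.10002778,  0.3900399 , -0.4223927 ,  2.05502268,  0.23336156,
        0.74216852, -1.16316177]), 'qd': array([-0.00105694, -0.00265773, -0.00685967, -0.00397122, -0.00034969,
        0.00066462, -0.00178622]), 'effort': array([-1.90368751e-01, -3.54134810e+01, -2.19948314e+00, -1.35687670e+01,
        5.08269877e-03,  3.31150244e-03,  2.57657368e-03]), 'eef_pos': array([0.41071219, 0.12299147, 0.44942092]), 'tcp_rot': array([-3.14158973e+00,  7.92759928e-04,  1.07514584e+00]), 'wrist_force': array([ 1.25733996, -0.43131507, -0.10097472]), 'ft_torque': array([ 0.02420187, -0.08081845,  0.0530532 ]), 'gripper_width': 0.029231923356990347}
```

View pics/wrist3.png

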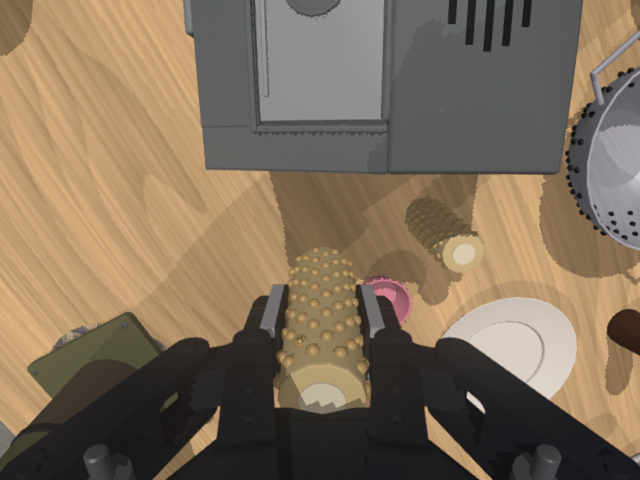

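The wrist view shows the mouth's near corners at about (256,131) front and (387,124) rear. The front edge runs up to about (250,5) and the rear edge to (385,5), so the caddy is well aligned with the image.

```bash
python3 - <<'E'
from h import *
import pickle
p=pickle.load(open("wrist3.pkl","rb"))
from scipy.spatial.transform import Rotation as Ro
T=Ro.from_euler("xyz",[-3.1416,.001,1.0755]).as_matrix(); t=np.array([.4105,.1233,.4493])
for uv in [(256,131),(387,124),(250,6),(385,6),(255,60),(386,60),(386,100),(255,100)]:
    # intersect with known height: slope z=.195 front,.215 rear
    o,d=ray(p,[uv]); zz=.195 if uv[0]<300 else .215
    X=o+d[0]*(zz-o[2])/d[0][2]
    W=world(p,np.array([uv]))[0]
    print(uv,W.round(4),"plane",X.round(4),"tool",((X-t)@T).round(4))
# gradient for columns
im=cv2.cvtColor(p["color"],cv2.COLOR_RGB2GRAY); print(im[60:100,235:275].mean(0).astype(int)); print(im[60:100,375:400].mean(0).astype(int))
# held cob: top-of-pad level tool coords
# rotation of lid edges: vent side
E
python3 - <<'E'
import cv2
a=cv2.imread("pics/wrist3.png"); cv2.imwrite("pics/w3c.png",cv2.resize(a[0:190,180:420],None,fx=3,fy=3,interpolation=2))
E
```

```text
(256, 131) [0.4101 0.2057 0.1982] plane [0.4096 0.2059 0.195 ] tool [ 0.0725 -0.0401  0.2542]
(387, 124) [0.4794 0.1732 0.2098] plane [0.4787 0.1736 0.215 ] tool [0.0769 0.036  0.2342]
(250, 6) [0.4421 0.2665 0.1971] plane [0.4421 0.2671 0.195 ] tool [ 0.1418 -0.0406  0.2542]
(385, 6) [0.5036 0.2275 0.2152] plane [0.5037 0.2275 0.215 ] tool [0.1362 0.0324 0.2342]
(255, 60) [0.4299 0.2408 0.1953] plane [0.4298 0.2409 0.195 ] tool [ 0.1129 -0.0389  0.2542]
(386, 60) [0.4925 0.2036 0.2153] plane [0.4925 0.2036 0.215 ] tool [0.1099 0.034  0.2342]
(386, 100) [0.4835 0.1853 0.2158] plane [0.4837 0.1853 0.215 ] tool [0.0896 0.0349 0.2342]
(255, 100) [0.4186 0.2214 0.1971] plane [0.4184 0.2217 0.195 ] tool [ 0.0905 -0.0399  0.2542]
[ 96  96  96  96  96  96  96  96  96  96  96  96  93  93  97 100 100  97
  86  73  75  74  75 102 132 141 141 137 136 142 143 131 112 115 137 142
 142 142 142 142]
[146 146 146 146 147 147 131  94  83  89  94  99 103 100  95  89  83  85
  89  92  94  95  96  95  95]
```

View pics/w3c.png

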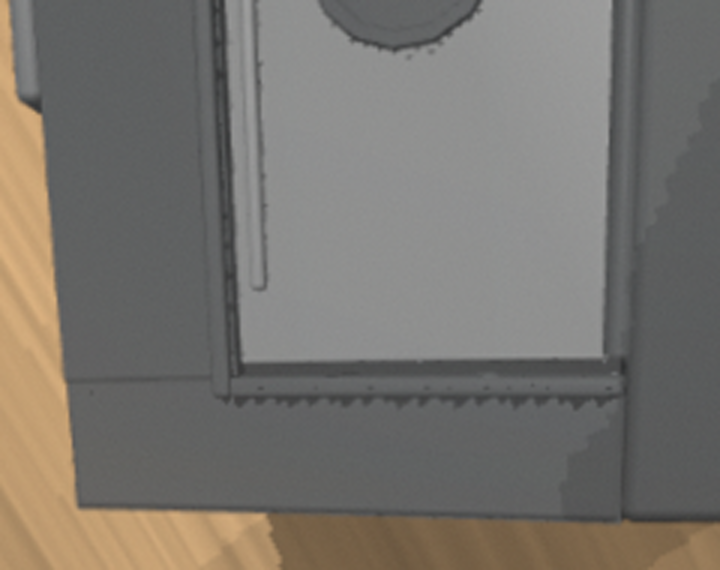

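apply_moves(increments=[{"hand": 0,"slide": [2.5,0,0],"turn": -0.01},{"hand": 0,"slide": [2.5,0,0],"turn": 0},{"hand": 0,"slide": [2.5,0,0],"turn": 0},{"hand": 0,"slide": [2.5,0,0],"turn": 0},{"hand": 0,"slide": [2.5,-0.1,0],"turn": 0},{"hand": 0,"slide": [2.2,-0.2,0],"turn": 0},{"hand": 0,"slide": [0,0,0],"turn": 0},{"hand": 0,"slide": [0,0,0],"turn": 0},{"hand": 0,"slide": [0,0,0],"turn": 0}])

```text
clock: 8.57
eef_pos: [0.4763, 0.2543, 0.4492]
tcp_rot: [-3.142, 0.002, 1.086]
wrist_force: [0.8, -1.6, -1.2]
gripper_width: 0.0294
```

```bash
python3 - <<'E'
from station import *
from h import *
import pickle
for n in ["wrist","side","top"]:
    p=cams.snapshot(n); pickle.dump(p,open(n+"4.pkl","wb")); c=p["color"][:,:,::-1]
    if n=="side": c=cv2.resize(c[70:270,180:400],None,fx=3,fy=3,interpolation=2)
    if n=="top": c=cv2.resize(c[130:330,80:320],None,fx=3,fy=3,interpolation=2)
    cv2.imwrite(f"pics/{n}4.png",c)
p=pickle.load(open("wrist4.pkl","rb"))
o=readout.get_obs(); print(o["eef_pos"],o["tcp_rot"],o["joint_positions"],o["clock"])
E
```

```text
[0.47621774 0.25427067 0.44963592] [3.14122690e+00 1.22248356e-03 1.08592603e+00] [-0.32650355  0.53859497 -0.4008258   1.7593641   0.26005839  0.89699443
 -1.32499156] 8.7167
```

View pics/wrist4.png

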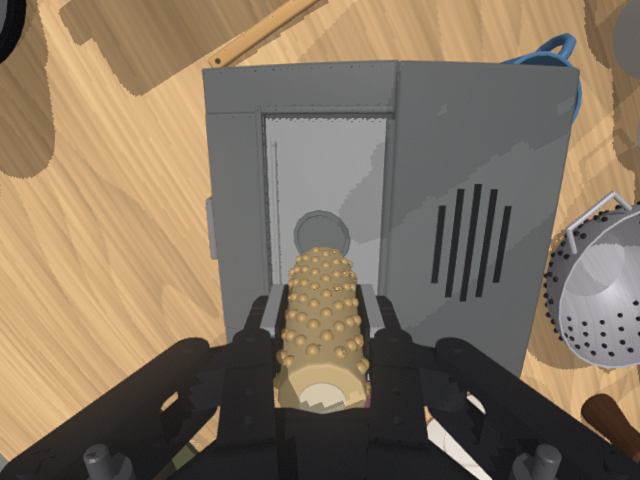

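View pics/side4.png

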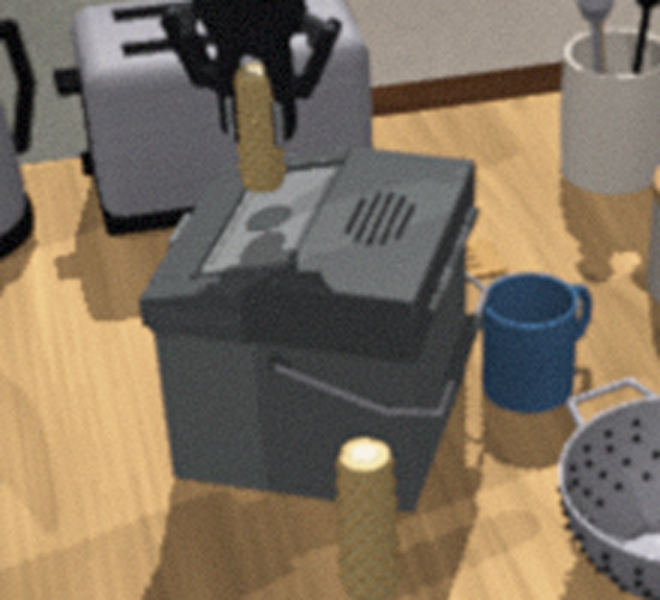

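The cob hangs over the mouth. In the wrist view the front edge is at column 264 to 268 and the rear edge at column 383 to 388. I'll measure both edges in the tool frame.

```bash
python3 - <<'E'
from h import *
import pickle
p=pickle.load(open("wrist4.pkl","rb"))
from scipy.spatial.transform import Rotation as Ro
T=Ro.from_euler("xyz",[3.1412,.0012,1.0859]).as_matrix(); t=np.array([.4762,.2543,.4496])
im=cv2.cvtColor(p["color"],cv2.COLOR_RGB2GRAY)
for r0 in (140,200,260): print(im[r0-4:r0+5,256:280].mean(0).astype(int),im[r0-4:r0+5,372:400].mean(0).astype(int))
for uv in [(264,125),(266,200),(268,260),(387,125),(384.5,200),(381,260)]:
    o,d=ray(p,[uv]); zz=.195 if uv[0]<300 else .215
    X=o+d[0]*(zz-o[2])/d[0][2]
    print(uv,"z",world(p,np.array([uv]))[0][2].round(4),"plane",X.round(4),"tool",((X-t)@T).round(4))
U=np.stack(np.meshgrid(np.arange(640),np.arange(480)),-1).reshape(-1,2)
P=world(p,U);L=(P-t)@T
for z in (.14,.15,.16,.165,.17,.18,.19,.2,.205):
    q=L[(abs(L[:,2]-z)<.003)&(abs(L[:,0])<.03)]; print(z,np.percentile(q[:,1],[1,99]).round(4),np.percentile(q[:,0],[1,99]).round(4))
E
```

```text
[ 99 104 106 108 107  99  78  82  84  76 114 153 154 153 151 147 151 151
 144 137 142 151 153 153] [155 156 156 156 155 154 153 153 152 151 151 151 147 102  81  86  91  95
  98  99  99  96  87  87  92  96 100 102]
[108 108 106 103 105 108 109 106  93  81  85  80  95 133 153 154 148 145
 152 152 138 117 127 149] [139 139 139 139 139 139 139 139 140 139 102  82  86  91  95  98  98  98
  93  86  89  95  99 101 101 102 101 101]
[109 109 109 109 109 107 105 104 108 109 106  91  83  83  79 116 149 155
 154 147 148 153 146 122] [153 153 153 153 153 154 147 109  93  99 105 107 106 104 100  94  97 103
 106 109 109 109 109 109 109 108 109 109]
(264, 125) z 0.1957 plane [0.4811 0.3372 0.195 ] tool [ 0.0759 -0.0344  0.2545]
(266, 200) z 0.1946 plane [0.4587 0.2964 0.195 ] tool [ 0.0294 -0.0352  0.2546]
(268, 260) z 0.1975 plane [0.4388 0.26   0.195 ] tool [-0.0121 -0.0359  0.2546]
(387, 125) z 0.2142 plane [0.5441 0.3043 0.215 ] tool [0.0762 0.0367 0.2345]
(384.5, 200) z 0.2161 plane [0.5249 0.2665 0.215 ] tool [0.0338 0.0374 0.2346]
(381, 260) z 0.2146 plane [0.5072 0.2331 0.215 ] tool [-0.004   0.0372  0.2346]
0.14 [-0.0263  0.0279] [0.0005 0.0153]
0.15 [-0.0269  0.0285] [0.0027 0.0153]
0.16 [-0.0268  0.0283] [0.004  0.0158]
0.165 [-0.0254  0.0269] [0.0048 0.0162]
0.17 [-0.0192  0.0209] [0.0054 0.0162]
0.18 [-0.015   0.0139] [0.0052 0.0167]
0.19 [-0.0146  0.0172] [0.0027 0.0166]
0.2 [-0.0169  0.0163] [-0.0008  0.0167]
0.205 [-0.0137  0.0156] [0.0056 0.0152]
```

Centred to within 1 mm, so I'll push down.

apply_moves(increments=[{"hand": 0,"slide": [0,0,1],"turn": 0},{"hand": 0,"slide": [0,0,1],"turn": 0},{"hand": 0,"slide": [0,0,1],"turn": 0},{"hand": 0,"slide": [0,0,1],"turn": 0},{"hand": 0,"slide": [0,0,1],"turn": 0},{"hand": 0,"slide": [0,0,0],"turn": 0}], grip_force=40)

```text
clock: 9.22
eef_pos: [0.4754, 0.2557, 0.3973]
tcp_rot: [-3.139, 0.003, 1.088]
wrist_force: [-1.4, 1.9, 0.2]
gripper_width: 0.0291
```

apply_moves(increments=[{"hand": 0,"slide": [0,0,1],"turn": 0},{"hand": 0,"slide": [0,0,1],"turn": 0},{"hand": 0,"slide": [0,0,0.8],"turn": 0},{"hand": 0,"slide": [0,0,0.8],"turn": 0},{"hand": 0,"slide": [0,0,0],"turn": 0},{"hand": 0,"slide": [0,0,0],"turn": 0}])

```text
clock: 9.72
eef_pos: [0.4758, 0.2556, 0.3629]
tcp_rot: [-3.14, 0.002, 1.088]
wrist_force: [-2.3, 0.2, -0.4]
gripper_width: 0.0287
```

```bash
python3 - <<'E'
from station import *
from h import *
for n in ["wrist","side"]:
    p=cams.snapshot(n); c=p["color"][:,:,::-1]
    if n=="side": c=cv2.resize(c[70:270,180:400],None,fx=3,fy=3,interpolation=2)
    cv2.imwrite(f"pics/{n}5.png",c)
o=readout.get_obs(); print(o["eef_pos"],o["wrist_force"],o["gripper_width"],o["clock"])
E
```

```text
[0.47601249 0.25568254 0.36360293] [-1.28842476  0.70994285 -0.75064169] 0.029134685367491173 9.8167
```

View pics/wrist5.png

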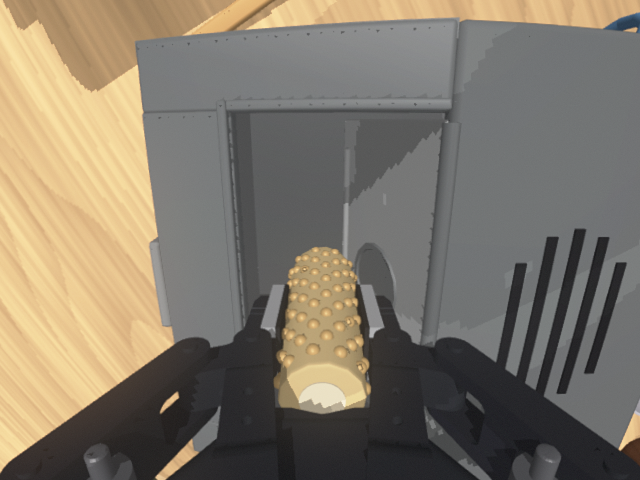

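View pics/side5.png

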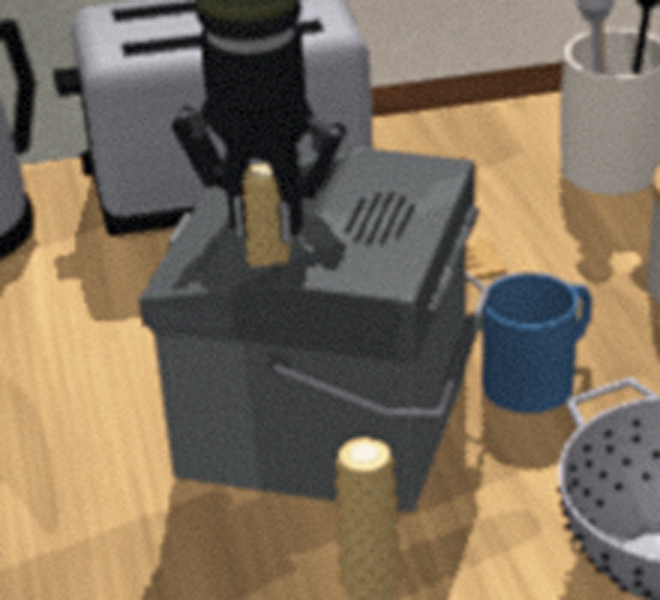

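The flap is swung well in, with its edge at column 345 in the wrist view, and the cob and fingers are clear of the mouth's edges. I'll go a little deeper.

apply_moves(increments=[{"hand": 0,"slide": [0,0,0.5],"turn": 0},{"hand": 0,"slide": [0,0,0.4],"turn": 0},{"hand": 0,"slide": [0,0,0.2],"turn": 0},{"hand": 0,"slide": [0,0,0],"turn": 0},{"hand": 0,"slide": [0,0,0],"turn": 0},{"hand": 0,"slide": [0,0,0],"turn": 0}])

```text
clock: 10.32
eef_pos: [0.4761, 0.2557, 0.3526]
tcp_rot: [-3.141, 0.0, 1.088]
wrist_force: [-1.5, 0.3, -0.6]
gripper_width: 0.029
```

```bash
python3 - <<'E'
from station import *
from h import *
for n in ["wrist"]:
    p=cams.snapshot(n); c=p["color"][:,:,::-1]
    cv2.imwrite(f"pics/{n}6.png",c)
o=readout.get_obs(); print(o["eef_pos"],o["wrist_force"],o["gripper_width"],o["clock"])
E
```

```text
[0.47610963 0.25570035 0.35265665] [-1.90745411  1.59112847 -0.07897336] 0.02878762183100368 10.3667
```

View pics/wrist6.png

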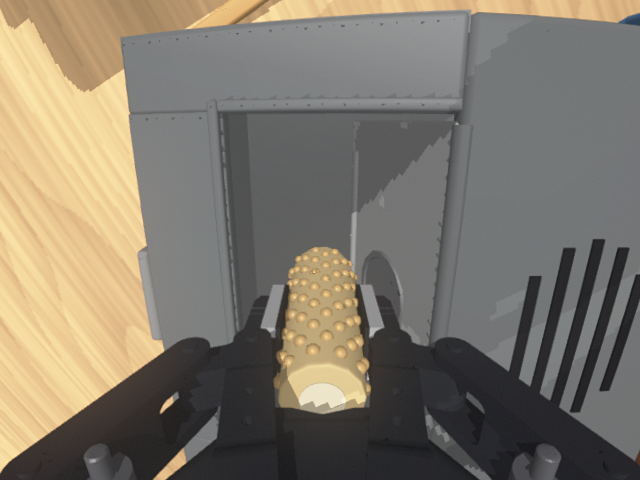

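The flap edge is at column 355, next to the cob. I'll open the jaws slightly.

apply_moves(increments=[{"hand": 0.46,"slide": [0,0,0],"turn": 0},{"hand": 0.46,"slide": [0,0,0],"turn": 0},{"hand": 0.46,"slide": [0,0,0],"turn": 0},{"hand": 0.46,"slide": [0,0,0],"turn": 0},{"hand": 0.46,"slide": [0,0,0],"turn": 0},{"hand": 0.46,"slide": [0,0,0],"turn": 0}])

```text
clock: 10.87
eef_pos: [0.4757, 0.2559, 0.3526]
tcp_rot: [-3.141, 0.0, 1.088]
wrist_force: [-4.6, 2.4, -0.6]
gripper_width: 0.0392
```

```bash
python3 - <<'E'
from station import *
from h import *
for n in ["wrist"]:
    p=cams.snapshot(n); c=p["color"][:,:,::-1]
    cv2.imwrite(f"pics/{n}7.png",c)
o=readout.get_obs(); print(o["eef_pos"],o["wrist_force"],o["gripper_width"],o["clock"])
E
```

```text
[0.47574525 0.25593986 0.35254981] [-4.48645221  2.67668266 -0.76503303] 0.039386207271828136 10.9167
```

View pics/wrist7.png

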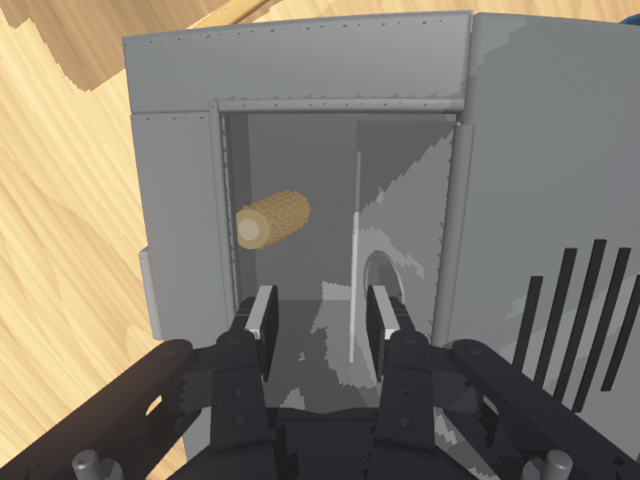

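The cob has dropped inside and is at pixel (270,220), toppling on the floor. I'll close the jaws slightly and withdraw straight up.

apply_moves(increments=[{"hand": 0.3,"slide": [0,0,0],"turn": 0},{"hand": 0.3,"slide": [0,0,0],"turn": 0},{"hand": 0.3,"slide": [0,0,0],"turn": 0},{"hand": 0.3,"slide": [0,0,-0.8],"turn": 0},{"hand": 0.3,"slide": [0,0,-1],"turn": 0},{"hand": 0.3,"slide": [0,0,-1],"turn": 0},{"hand": 0.3,"slide": [0,0,-1.5],"turn": 0},{"hand": 0.3,"slide": [0,0,-2],"turn": 0},{"hand": 0.3,"slide": [0,0,-2],"turn": 0},{"hand": 0.3,"slide": [0,0,-2],"turn": 0}])

```text
clock: 11.75
eef_pos: [0.4769, 0.255, 0.4578]
tcp_rot: [3.139, -0.001, 1.087]
wrist_force: [0.1, -0.2, -0.2]
gripper_width: 0.0258
```

apply_moves(increments=[{"hand": 0.3,"slide": [-2,0,-1],"turn": 0},{"hand": 0.3,"slide": [-2,0,0],"turn": 0},{"hand": 0.3,"slide": [-2,0,0],"turn": 0},{"hand": 0.3,"slide": [-2,0,0],"turn": 0},{"hand": 0.3,"slide": [-2,0,0],"turn": 0},{"hand": 0.3,"slide": [-2,0,0],"turn": 0},{"hand": 0.3,"slide": [-2,0,0],"turn": 0},{"hand": 0.3,"slide": [0,0,0],"turn": 0},{"hand": 0.3,"slide": [0,0,0],"turn": 0},{"hand": 0.3,"slide": [0,0,0],"turn": 0}])

```text
clock: 12.58
eef_pos: [0.4119, 0.132, 0.4666]
tcp_rot: [3.14, -0.002, 1.087]
wrist_force: [-0.3, 0.5, -1.0]
gripper_width: 0.0255
```

```bash
python3 - <<'E'
from station import *
from h import *
for n in ["wrist","side","top"]:
    p=cams.snapshot(n); c=p["color"][:,:,::-1]
    cv2.imwrite(f"pics/{n}8.png",c)
    if n=="side":
        for d in spot_point(p,"flap_edge")[:1]: print(d)
        U=np.stack(np.meshgrid(np.arange(640),np.arange(480)),-1).reshape(-1,2)
o=readout.get_obs(); print(o["eef_pos"],o["wrist_force"],o["gripper_width"],o["clock"])
E
```

```text
{'position': [0.4489, 0.2746, 0.1891], 'confidence': 0.56}
[0.41157423 0.13241906 0.46581195] [-0.66170615  0.12182913 -0.64109468] 0.025484593746096348 12.7833
```

View pics/wrist8.png

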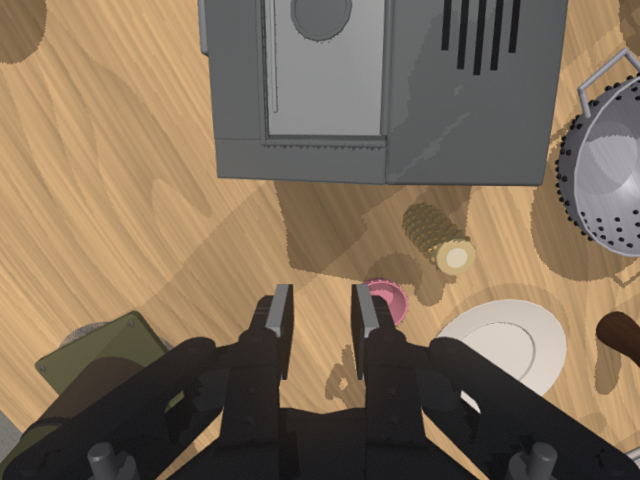

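View pics/side8.png

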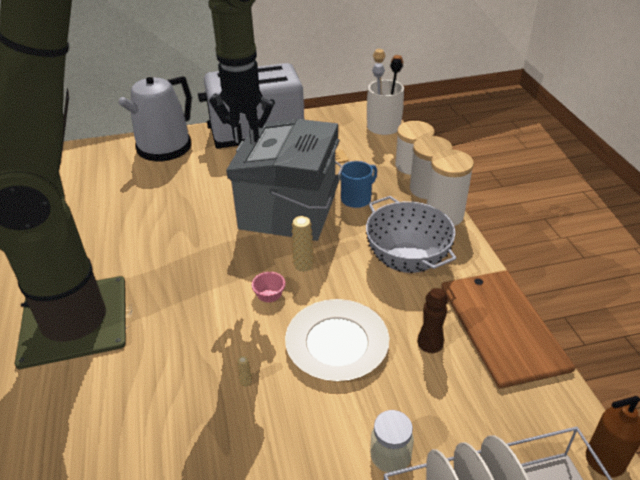

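View pics/top8.png

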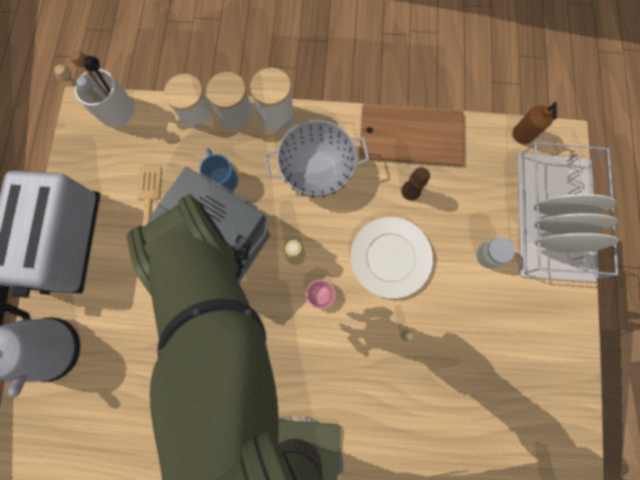

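The wrist view shows the flap lying flush in the slope (columns 268 to 385), with its edge at the same place as before the push. The plate is empty, and the other items stand at their earlier pixels. Handing in.

```bash
python3 -c "
from station import r
print(r.finish_job())"
```

```text
the job is handed in; nothing more can be done
None
```

The cob is inside the caddy, the flap has shut behind it, and the job was handed in at about 12.8 s of the 42 s allowed.

**What I did:** I gripped the middle-sized cob on the plate. With the jaws lined up front to back over the mouth, I pushed it through the flap. I then opened the jaws to 39 mm so it dropped free, closed them slightly and lifted straight out.

**Last checks:**
- **Cob:** after release, the wrist camera showed it down in the bucket and toppling. The flap now hides it, so I did not see it come to rest.
- **Flap:** it lies flush in the slope. Its edge was measured at z 0.189, against 0.192 before the push, which is within the roughly 4 mm accuracy.
- **Everything else:** the plate is empty, and by eye the other items are where they were. In the last top view the arm hid part of the caddy and some of the counter in front of it.
- **Forces:** the highest reading at the end of any move was about 5 N. The gripper was clear of everything when I handed in.

No check failed. The one miss was that the networks did not find the mouth in the wrist view. I measured its edges from the pixels instead, and they agreed with the side and top views to within about 4 mm.

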